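Vibration check on a benchtop centrifuge

ROBOT

A 7-joint arm with a two-finger parallel gripper is mounted at the origin on the work surface. World frame = base frame: x ahead of the robot, y to its left, z up, the work surface at z = 0. Lengths are in m, angles in rad, forces in N, time in s.
With the tool pointing down it reaches from about 0.4 to 0.85 m from the base axis. Payload 10.4 kg.
Tool frame: the origin (TCP) lies midway between the tips of the shut fingers; the grasp point (between the pads) lies 19 mm behind it (manip.pinch_z is the distance from the TCP to the grasp point, in m); y points along the fingers, x is the direction in which the jaws open and shut, and the axes are right-handed (so a half turn about y gives the same grasp; the last joint's range is limited). The gripper opens to 85 mm and grips with 20 to 120 N. Pads are 22 mm wide; open, the fingers measure 114 mm over their backs; the gripper's body (76 mm by 85 mm) begins 54 mm behind the grasp point. The pads swing forward as they close: fully open they stand 13 mm farther back than shut.
Start: joints at [-1.326, 0.332, -0.065, 1.46, 0.022, 1.35, -0.088], TCP at [0.165, 0.603, 0.231] pointing down, gripper open.
Joint ranges: [-2.6, 2.6], [-0.5, 2.12], [-1.47, 1.34], [0.16, 2.42], [-1.27, 4.41], [0.06, 2.06], [-2.6, 2.6]. Speed limits (rad/s): [2.22, 2.22, 2.79, 2.79, 3.14, 3.14, 3.14].

INTERFACE

Orientations are given as a unit quaternion [x, y, z, w].
In Python, from workcell import manip gives the robot as it stands.
- The arm moves only by the shell command python3 -m pendant 'ROWS' [OPENING] [FORCE]. ROWS is a JSON object of lists of equal length, an entry for each row: "offset": the shift along the tool's x, y, z scaled (see below), a list of three; "turn": the turn, a rotation vector about the tool's x, y, z scaled (see below), a list of three. A call has 1 to 12 rows; each row is the pose to reach, as a shift and turn from the pose measured when the call began, along the tool's axes at that moment; what a row does not reach only later rows make up. The controller multiplies each number of a shift by 200 mm and each number of a turn by 45 degrees. A row lasts 1/8 s, in which the tool goes at most 62.5 mm and 10.7 degrees, less where a joint would pass 70% of its speed; a pose out of reach is approached as far as the arm can. A call with a number of a shift or a turn outside -1 to 1 is refused whole. A call with a gripper value outside its range is refused whole. OPENING is the opening in per cent of the stroke, from 0 (shut) to 100 (fully open), set as the call begins (- or left out, the last holds). The fingers move at their own pace and stop on an object; FORCE is the grip in N (left out, the last holds). Time passes only in rows, so rows that repeat a pose let the fingers close. It gives the time, the measured TCP pose, the force and the opening at its end, in the units of the state.
- manip.get_obs(): the state, without advancing time (a new reading comes with each control period).
- manip.camera(name): name is "side" or "top"; returns (picture, depth): 480x640x3 uint8, red, green, blue; 480x640 float32, m along the optical axis (not along the pixel's ray), 0 where there is no reading.
- manip.camera_model(name): a dict with "intrinsics" (3x3 intrinsics, pixels), "R" (3x3) and "t" (3): a world point X has camera coordinates R X + t. Camera axes: x right, y down, z forward; pixel columns grow to the right and rows downward; lengths in m; the calibration is good to about 2 mm. A picture is of the moment at which its call begins. camera_model takes no time and is no camera call.
- manip.hand_in(): hands the job in, once; it reports no verdict.
The state is a dict: "clock": time; "joint_pos": joint angles; "joint_velocities": joint speeds; "tau": joint torques, N m; "position": TCP position; "ee_rot": TCP orientation; "ft_force": force on the tool from outside, world axes, zero at the start; "torque": the same for the moment, N m; "grip_width": opening from 0.0 (shut) to 1.0 (fully open).
Only numpy, scipy, OpenCV 4.12 (cv2) and the standard library are available. Lean on these libraries where they do the work, as an engineer would, in place of code of your own. Each camera call takes 0.05 s, during which the arm holds its last target. There are 200 camera calls.

TASK

Take the spring-tipped vibration probe out of its stand and hold its tip inside the small dark metal ring on the sloping front panel of the small centrifuge, with the probe square to that panel and pressed gently so that its spring tip is pushed about half-way in, never bottomed hard against the machine. Finish while still holding the probe there in the gripper, steady, for the reading; do not put it down or let go, and leave the loose things lying about where they are.

Things in the scene. Friction and masses are not known exactly. Their poses are not given: they have to be found in the camera images.
- probe_grip (a point): Probe: black handle 24 x 24 mm square, 95 mm long, over a steel nose (16 mm across, 24 mm long) and a thin spring tip; about 130 g. Starts upright in the stand, tip down; lift straight up 45 mm or more to clear. This point, the place to grasp, is on its axis, 100 mm from the resting tip, 35 mm below the flat top. z runs from tip to top; x and y are square to the handle's flats.
- probe_tip (a point): The very end of the spring tip (a round steel end 7 mm across), on the probe's axis; it moves with the tip. z as for the probe.
- plunger (a joint): How far the spring tip is pushed into the probe, m: 0 at rest, 0.012 fully in. The spring needs about 1 N to start and 0.5 N more per mm (4 N half-way, 7 N fully in).
- stand: Grey block 70 x 70 mm, 55 mm high, with an upright round hole of 18 mm through its middle in which the probe stands; the handle's shoulder rests on its top. Fixed to the bench. Origin: centre of its underside.
- centrifuge: Small white centrifuge, fixed. Origin: bench, below the ring's centre; x points to its back. Front panel: x -50 mm (60 mm high) to +50 mm (97 mm high), 200 mm wide, slope 20 degrees, facing up and to -x. Behind it the body reaches x = 230 mm with an open bowl, rim 115 mm high, rotor knob 127 mm high. Two black knobs on the panel, 24 mm across, 16 mm tall, 68 mm either side of the ring.
- test_ring: The marked spot: a dark metal ring, 32 mm outside, 20 mm inside, 3 mm tall, fixed at the middle of the sloping panel between the two knobs. Origin: on the panel's surface at the centre of the ring, 78 mm above the bench. Its z axis is square to the panel, pointing outward.
- jar: Bystander: small closed jar, 42 mm across, 70 mm high, behind the stand. Origin: centre of its underside.
- tape: Bystander: roll of white tape lying flat, 68 mm across, 19 mm high, in front of the stand. Origin: centre of its underside.
- screwdriver: Bystander: screwdriver about 170 mm long lying in front of the centrifuge. Its x axis runs along the shaft.

How it is judged:
On the way:
1. the probe is held by the gripper, lifted clear of its stand (z of probe_tip in the frame of stand above 0.057 m and contact force between the fingers and probe above 0.5 N and contact force between stand and probe below 0.05 N and contact force between probe and centrifuge below 0.05 N), for 0.2 s.
At the end, for the whole second after the job is handed in: The gripper holds the probe with its tip inside the ring (within 8 mm of the centre of the spot), within 8.5 degrees of square to the panel, the spring tip pushed in by 2 to 10.5 mm and pressing on the machine with 1 to 12 N, at rest (below 20 mm/s) and clear of the stand, for the whole last second (distance between probe_tip and test_ring below 0.008 m and angle between the z axis of probe_grip and the z axis of test_ring, either way round below 0.15 rad and z of probe_grip in the frame of test_ring above 0.08 m and value of joint plunger between 0.002 and 0.0105 m and contact force between probe and centrifuge between 1 and 12 N and contact force between the fingers and probe above 0.5 N and contact force between stand and probe below 0.05 N and linear speed of probe below 0.02 m/s); the arm keeps its last pose, push and grip.
It fails at once if the probe is pressed or knocked against the centrifuge with more than 20 N (contact force between probe and centrifuge above 20 N).
It fails at once if another thing on the bench is pushed more than 30 mm away (distance of any of jar, tape, screwdriver from where it was at the start of the episode above 0.03 m).
It also fails if it takes over 38 s, if anything falls off the work surface, if the arm or the gripper's body presses on something with over 40 N, if the wrist force passes 120 N, or if a joint passes its speed limit or range.

## Working session

There is one attempt and no reset: what is moved stays moved. The work goes in short steps, Python scripts to look and compute and a shell command to move; the robot and the scene stay as the last step left them, time stands still between calls to the robot, and variables do not carry over. Pictures are saved under pics/ and viewed, about 8 in all and at most 12, crops included, and the job is handed in when it is done.

```bash
mkdir -p pics; python3 - <<'E'
from workcell import manip
import cv2, numpy as np
o=manip.get_obs(); print({k:np.round(v,3).tolist() for k,v in o.items()}, manip.pinch_z)
for n in("top","side"):
    p,d=manip.camera(n); m=manip.camera_model(n)
    print(n,np.round(m["intrinsics"],1).tolist(),np.round(m["R"],3).tolist(),np.round(m["t"],3).tolist())
    cv2.imwrite(f"pics/{n}0.png",p[:,:,::-1]); np.savez(f"{n}0.npz",p=p,d=d)
E
```

```text
{'clock': 0.0, 'joint_pos': [-1.326, 0.333, -0.065, 1.461, 0.022, 1.35, -0.088], 'joint_velocities': [-0.001, 0.001, -0.001, 0.001, -0.0, 0.0, -0.001], 'tau': [-0.0, -62.543, 0.049, -39.162, 0.016, 0.009, 0.0], 'position': [0.165, 0.602, 0.231], 'ee_rot': [0.563, 0.428, -0.429, -0.562], 'ft_force': [-0.175, 0.532, -0.58], 'torque': [0.04, 0.058, -0.068], 'grip_width': 1.0} 0.0187
top [[463.6, 0.0, 323.4], [0.0, 463.6, 233.8], [0.0, 0.0, 1.0]] [[-0.063, -0.998, -0.007], [-0.973, 0.063, -0.222], [0.222, -0.007, -0.975]] [-0.012, 0.604, 0.892]
side [[434.1, 0.0, 327.0], [0.0, 434.1, 235.7], [0.0, 0.0, 1.0]] [[0.713, -0.701, 0.018], [-0.478, -0.504, -0.719], [0.513, 0.504, -0.695]] [-0.428, 0.324, 0.57]
```

View pics/top0.png

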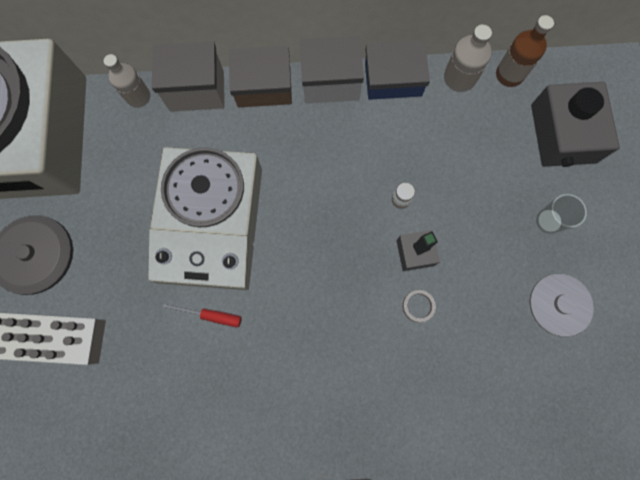

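View pics/side0.png

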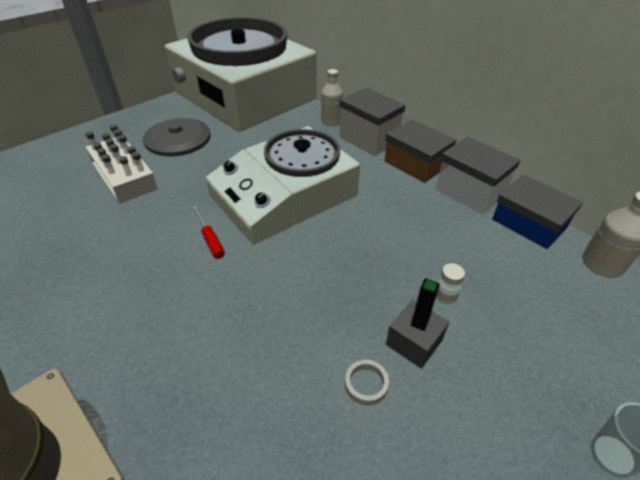

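Top view: the probe top is at about (430,240), the stand at (418,251), the ring at (197,259), the tape at (420,306) and the jar at (403,195). Side view: the probe top is at (430,286) and the ring at (246,184). The tool's y axis is the approach direction.

```bash
cat > h.py <<'E'
import numpy as np, cv2
from workcell import manip
def cloud(n,d):
    m=manip.camera_model(n);K,R,t=[np.array(m[k],float) for k in("intrinsics","R","t")]
    v,u=np.mgrid[:480,:640]; c=np.stack([(u-K[0,2])/K[0,0]*d,(v-K[1,2])/K[1,1]*d,d],-1)
    return (c-t)@R
def P(n):
    m=manip.camera_model(n);return np.array(m["intrinsics"])@np.c_[m["R"],m["t"]]
def proj(n,X):
    q=P(n)@np.r_[X,1]; return q[:2]/q[2]
def tri(a,b):
    x=cv2.triangulatePoints(P("top"),P("side"),np.array(a,float).reshape(2,1),np.array(b,float).reshape(2,1)); return (x[:3]/x[3])[:,0]
E
python3 - <<'E'
from h import *
im=[]
for n,pp in(("top",[(430,240),(197,259)]),("side",[(425,310),(246,188)])):
    z=np.load(n+"0.npz");p,d=z["p"],z["d"];C=cloud(n,d)
    for (u,v) in pp: im.append(cv2.resize(p[v-38:v+38,u-50:u+50,::-1],(400,304),interpolation=cv2.INTER_CUBIC))
    print(n,[np.round(C[v,u],4) for u,v in pp])
    # probe points
    roi=np.zeros((480,640),bool);u,v=pp[0];roi[v-45:v+45,u-40:u+40]=1
    g=p.astype(int); green=roi&(g[...,1]>g[...,0]+20)&(g[...,1]>g[...,2]+10)
    ys,xs=np.nonzero(green);print("green",len(xs),xs.mean(),ys.mean(),np.median(C[green],0))
    for lo,hi in((.06,.085),(.085,.11),(.11,.13),(.13,.16)):
        q=C[roi&(C[...,2]>lo)&(C[...,2]<hi)&(d>0)];q=q
        if len(q):print(lo,len(q),np.round([q.min(0),q.max(0),np.median(q,0)],4).tolist())
cv2.imwrite("pics/crop.png",np.vstack([np.hstack(im[:2]),np.hstack(im[2:])])[:600])
E
```

```text
top [array([ 0.5582, -0.2487,  0.1493]), array([0.5638, 0.2094, 0.0767])]
green 68 429.45588235294116 238.38235294117646 [ 0.56107316 -0.24770656  0.15070877]
0.06 128 [[0.5327, -0.2635, 0.0601], [0.6753, -0.21, 0.0843], [0.6655, -0.233, 0.0698]]
0.085 53 [[0.547, -0.2609, 0.0859], [0.5686, -0.2332, 0.1092], [0.5541, -0.238, 0.0982]]
0.11 43 [[0.5475, -0.2595, 0.1111], [0.568, -0.2328, 0.1299], [0.554, -0.2382, 0.1197]]
0.13 198 [[0.547, -0.2609, 0.1303], [0.5754, -0.233, 0.1555], [0.5601, -0.2454, 0.1495]]
side [array([ 0.5518, -0.2559,  0.1086]), array([0.5579, 0.1984, 0.0784])]
green 113 429.8938053097345 285.21238938053096 [ 0.56150453 -0.24818573  0.15147514]
0.06 517 [[0.5455, -0.2635, 0.0601], [0.7006, -0.2087, 0.0849], [0.6702, -0.2369, 0.0709]]
0.085 170 [[0.5465, -0.2619, 0.0852], [0.5741, -0.2392, 0.11], [0.5508, -0.2522, 0.0977]]
0.11 144 [[0.5462, -0.2621, 0.1101], [0.5757, -0.2393, 0.1299], [0.5506, -0.2514, 0.1199]]
0.13 368 [[0.5459, -0.2622, 0.13], [0.5754, -0.2335, 0.1532], [0.5539, -0.2497, 0.1498]]
```

View pics/crop.png

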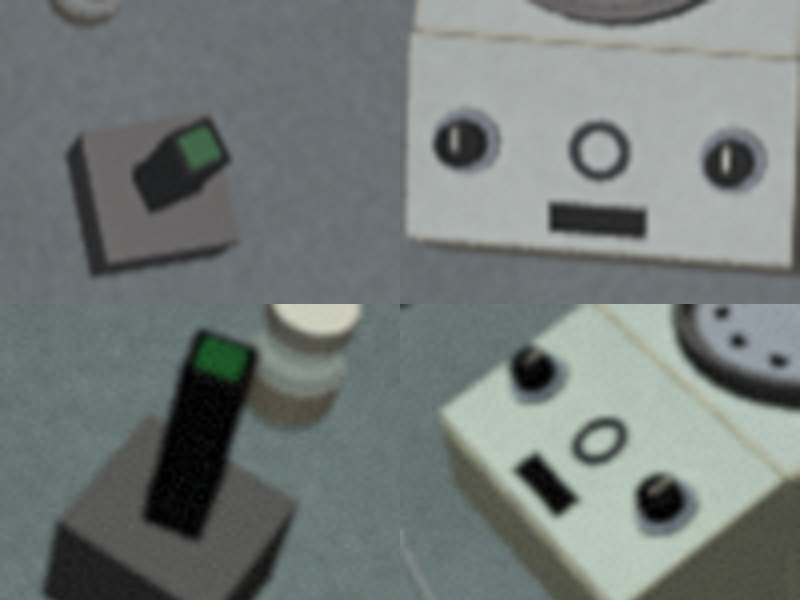

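```bash
python3 - <<'E'
from h import *
D={n:np.load(n+"0.npz") for n in("top","side")}
Cs={n:cloud(n,D[n]["d"]) for n in D}
for n,(u,v) in(("top",(430,240)),("side",(425,310))):
    C=Cs[n].copy();roi=np.zeros((480,640),bool);roi[v-45:v+45,u-40:u+40]=1
    dark=roi&(C[...,2]>.062)&(C[...,2]<.17)&(np.hypot(C[...,0]-.561,C[...,1]+.248)<.025)
    q=C[dark]; top=q[q[:,2]>.147]
    print(n,"topz",np.median(top[:,2]),"rect",cv2.minAreaRect((top[:,:2]*1000).astype(np.float32)),"sides",cv2.minAreaRect((q[:,:2]*1000).astype(np.float32)))
    s=q[(q[:,2]<.14)&(q[:,2]>.07)]
    print(" rect side",cv2.minAreaRect((s[:,:2]*1000).astype(np.float32)))
    st=C[roi&(np.abs(C[...,2]-.055)<.004)&(np.hypot(C[...,0]-.56,C[...,1]+.248)<.06)]
    print(" stand",cv2.minAreaRect((st[:,:2]*1000).astype(np.float32)))
X=tri((196.6,258.4),(245.6,183.9));print("ring tri",X, "green tri",tri((429.46,238.38),(429.89,285.21)))
for n in D:
    C=Cs[n].reshape(-1,3);p=D[n]["p"].reshape(-1,3).mean(1)
    q=C[(np.hypot(C[:,0]-X[0],C[:,1]-X[1])<.042)&(C[:,2]>.05)]
    for _ in range(3):
        A=np.c_[q[:,:2],np.ones(len(q))];c=np.linalg.lstsq(A,q[:,2],rcond=None)[0];r=q[:,2]-A@c;q=q[abs(r)<2*r.std()]
    nn=np.r_[-c[:2],1];nn/=np.linalg.norm(nn)
    # ray-plane
    m=manip.camera_model(n);o=-np.array(m["R"]).T@m["t"];uv=(196.6,258.4) if n=="top" else (245.6,183.9)
    dr=np.array(m["R"]).T@np.linalg.inv(m["intrinsics"])@np.r_[uv,1]
    s=(c@np.r_[o[:2],1]-o[2])/(dr[2]-c[:2]@dr[:2])
    print(n,len(q),"n",nn,"slope",np.degrees(np.arccos(nn[2])),"yaw of back",np.degrees(np.arctan2(-nn[1],-nn[0])),"ring",o+s*dr,"res",r.std())
E
```

```text
top topz 0.15020277787033837 rect ((561.4458618164062, -247.57394409179688), (24.20868492126465, 23.69574737548828), 16.799028396606445) sides ((561.090087890625, -247.3351593017578), (24.61874008178711, 26.106552124023438), 21.164968490600586)
 rect side ((554.325439453125, -244.8287811279297), (33.303836822509766, 17.04801368713379), 66.47599792480469)
 stand ((561.9769897460938, -247.77818298339844), (70.64926147460938, 71.17298889160156), 5.818030834197998)
side topz 0.15090734811305656 rect ((560.7017822265625, -247.51068115234375), (25.068340301513672, 23.916364669799805), 19.96339988708496) sides ((561.0523071289062, -247.5419464111328), (27.192659378051758, 24.991893768310547), 19.55535316467285)
 rect side ((560.2877807617188, -247.80429077148438), (25.59263038635254, 24.991518020629883), 19.59938621520996)
 stand ((561.490966796875, -247.39901733398438), (72.10653686523438, 70.38198852539062), 6.039704322814941)
ring tri [0.56480692 0.20937373 0.07933578] green tri [ 0.56127469 -0.2478686   0.1513634 ]
top 1228 n [-0.33327214  0.04418302  0.94179485] slope 19.64480389163644 yaw of back -7.551858662940964 ring [0.56464928 0.20966401 0.07879356] res 0.0015546431472400425
side 802 n [-0.33621219  0.04742511  0.94059142] slope 19.848883873574465 yaw of back -8.02900319224159 ring [0.56542183 0.20971514 0.07889838] res 0.0010773592719718452
```

```bash
cat >> h.py <<'E'
from scipy.spatial.transform import Rotation as Ro
def rows(p,R,quiet=0):
    o=manip.get_obs();R0=Ro.from_quat(o["ee_rot"])
    print("t",round(o["clock"],2),"pos",np.round(o["position"],4),"F",np.round(o["ft_force"],1),"w",round(o["grip_width"],3))
    print("offset",np.round(R0.inv().apply(np.array(p)-o["position"])/.2,3),"turn",np.round(np.degrees((R0.inv()*R).as_rotvec())/45,3))
def Rd(yaw):  # jaws at yaw deg, fingers down
    a=np.radians(yaw);x=[np.cos(a),np.sin(a),0];y=[0,0,-1];return Ro.from_matrix(np.c_[x,y,np.cross(x,y)])
N=np.array([-.3387,.0476,.9397]); RING=np.array([.565,.2096,.0785])
PR=np.array([.5613,-.2476,.115])
def Rn(yaw=19.6): return Ro.align_vectors([N],[[0,0,1]])[0]*Rd(yaw)
E
python3 -m pendant '{"offset":[[-0.67,-0.15,-0.96],[-0.67,-0.15,-0.96],[-0.67,-0.15,-0.96],[-0.67,-0.15,-0.96]],"turn":[[0,0,0],[0,0,0],[0,0,0],[0,0,0]]}' 100
python3 -m pendant '{"offset":[[-0.8,0,-0.75],[-0.8,0,-0.75],[-0.8,0,-0.75],[-0.8,0,-0.75],[-0.8,0,-0.75]],"turn":[[0,0.2,0],[0,0.4,0],[0,0.6,0],[0,0.6,0],[0,0.6,0]]}'
python3 -c "
from h import *
rows([.48,.02,.26],Rd(19.6))"
```

```text
clock: 0.6
position: [0.3167, 0.42, 0.261]
ee_rot: [0.563, 0.428, -0.429, -0.562]
ft_force: [0.0, 0.6, 0.1]
grip_width: 0.999
clock: 1.23
position: [0.4198, 0.2231, 0.2612]
ee_rot: [0.648, 0.283, -0.284, -0.647]
ft_force: [0.1, 0.5, -0.4]
grip_width: 0.997
t 1.23 pos [0.4198 0.2231 0.2612] F [ 0.1  0.5 -0.4] w 0.997
offset [-0.541  0.008 -0.91 ] turn [ 0.002  0.615 -0.001]
```

```bash

python3 -m pendant '{"offset":[[-0.54,0.01,-0.91],[-0.54,0.01,-0.91],[-0.54,0.01,-0.91],[-0.54,0.01,-0.91],[-0.54,0.01,-0.91]],"turn":[[0,0.2,0],[0,0.4,0],[0,0.615,0],[0,0.615,0],[0,0.615,0]]}' 70
python3 -c "
from h import *
rows([.53,-.16,.26],Rd(19.6))"
```

```text
clock: 1.85
position: [0.4803, 0.0191, 0.2594]
ee_rot: [0.698, 0.119, -0.12, -0.696]
ft_force: [0.1, 0.1, -0.0]
grip_width: 0.701
t 1.85 pos [0.4803 0.0191 0.2594] F [ 0.1  0.1 -0. ] w 0.701
offset [-0.064 -0.002 -0.927] turn [ 0.002 -0.004 -0.001]
```

```bash

python3 -m pendant '{"offset":[[-0.06,0,-0.93],[-0.06,0,-0.93],[-0.06,0,-0.93],[-0.06,0,-0.93]],"turn":[[0,0,0],[0,0,0],[0,0,0],[0,0,0]]}'
python3 -c "
from h import *
rows(PR+[0,0,.06-.0187],Rd(19.6))"
```

```text
clock: 2.35
position: [0.531, -0.1633, 0.2591]
ee_rot: [0.699, 0.117, -0.119, -0.696]
ft_force: [0.5, 1.1, 0.1]
grip_width: 0.7
t 2.35 pos [ 0.531  -0.1633  0.2591] F [0.5 1.1 0.1] w 0.7
offset [ 0.006  0.515 -0.446] turn [ 0.004 -0.009 -0.004]
```

```bash

python3 -m pendant '{"offset":[[0.006,0.2,-0.3],[0.006,0.35,-0.446],[0.006,0.4,-0.446],[0.006,0.4,-0.446],[0.006,0.4,-0.446]],"turn":[[0,0,0],[0,-0.009,0],[0,-0.009,0],[0,-0.009,0],[0,-0.009,0]]}'
python3 - <<'E'
from h import *
rows(PR+[0,0,-.0187],Rd(19.6))
p,d=manip.camera("side");C=cloud("side",d)
q=C[(np.hypot(C[...,0]-.561,C[...,1]+.2476)<.025)&(C[...,2]>.07)&(C[...,2]<.14)];print(len(q),cv2.minAreaRect((q[:,:2]*1000).astype(np.float32)))
cv2.imwrite("pics/s1.png",cv2.resize(p[180:400,300:560,::-1],(780,660))[:600])
E
```

```text
clock: 2.98
position: [0.5624, -0.2454, 0.1806]
ee_rot: [0.698, 0.121, -0.121, -0.696]
ft_force: [0.9, -0.3, 0.1]
grip_width: 0.699
t 2.98 pos [ 0.5624 -0.2454  0.1806] F [ 0.9 -0.3  0.1] w 0.699
offset [-0.008  0.421 -0.007] turn [ 0.004  0.003 -0.001]
511 ((557.2293701171875, -254.32437133789062), (18.845746994018555, 34.438167572021484), 58.55986404418945)
```

View pics/s1.png

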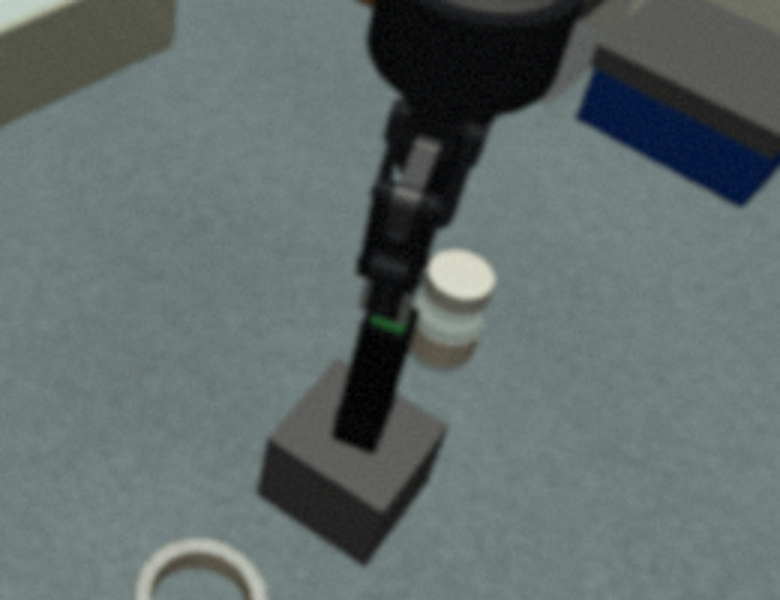

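The gripper stands centred above the probe (crop around (390,300)), so I'll descend and close.

```bash

python3 -m pendant '{"offset":[[-0.008,0.12,-0.007],[-0.008,0.25,-0.007],[-0.008,0.37,-0.007],[-0.008,0.42,-0.007],[-0.008,0.42,-0.007]],"turn":[[0,0,0],[0,0,0],[0,0,0],[0,0,0],[0,0,0]]}'
python3 -m pendant '{"offset":[[0,0,0],[0,0,0],[0,0,0],[0,0,0],[0,0,0],[0,0,0],[0,0,0]],"turn":[[0,0,0],[0,0,0],[0,0,0],[0,0,0],[0,0,0],[0,0,0],[0,0,0]]}' 0 60
python3 -c "
from h import *
rows(PR+[0,0,-.0187],Rd(19.6))"
```

```text
clock: 3.65
position: [0.5616, -0.2475, 0.0972]
ee_rot: [0.698, 0.121, -0.121, -0.695]
ft_force: [0.7, 0.4, -0.8]
grip_width: 0.705
clock: 4.53
position: [0.5622, -0.2476, 0.0982]
ee_rot: [0.698, 0.122, -0.121, -0.695]
ft_force: [-0.4, 0.6, 6.2]
grip_width: 0.275
t 4.53 pos [ 0.5622 -0.2476  0.0982] F [-0.4  0.6  6.2] w 0.275
offset [-0.004  0.01   0.002] turn [0.005 0.003 0.002]
```

```bash

python3 -m pendant '{"offset":[[0,-0.1,0],[0,-0.2,0],[0,-0.3,0],[0,-0.4,0],[0,-0.5,0],[0,-0.6,0],[0,-0.7,0],[0,-0.75,0],[0,-0.75,0],[0,-0.75,0]],"turn":[[0,0,0],[0,0,0],[0,0,0],[0,0,0],[0,0,0],[0,0,0],[0,0,0],[0,0,0],[0,0,0],[0,0,0]]}'
python3 - <<'E'
from h import *
rows([.52,-.05,.25],Rd(19.6))
im=[]
for n in("side","top"):
    p,d=manip.camera(n);np.savez(n+"2.npz",p=p,d=d)
    u,v=proj(n,[.561,-.2476,.17]).astype(int);print(u,v);u0,v0=max(u-65,0),max(v-75,0);im.append(cv2.resize(p[v0:v0+150,u0:u0+130,::-1],(400,460),interpolation=2))
cv2.imwrite("pics/l2.png",np.hstack(im))
E
```

```text
clock: 5.78
position: [0.5615, -0.2469, 0.2474]
ee_rot: [0.698, 0.122, -0.121, -0.696]
ft_force: [-0.2, 0.5, -1.3]
grip_width: 0.273
t 5.78 pos [ 0.5615 -0.2469  0.2474] F [-0.2  0.5 -1.3] w 0.273
offset [ 0.137 -0.016  0.997] turn [0.004 0.004 0.   ]
431 276
431 236
```

View pics/l2.png

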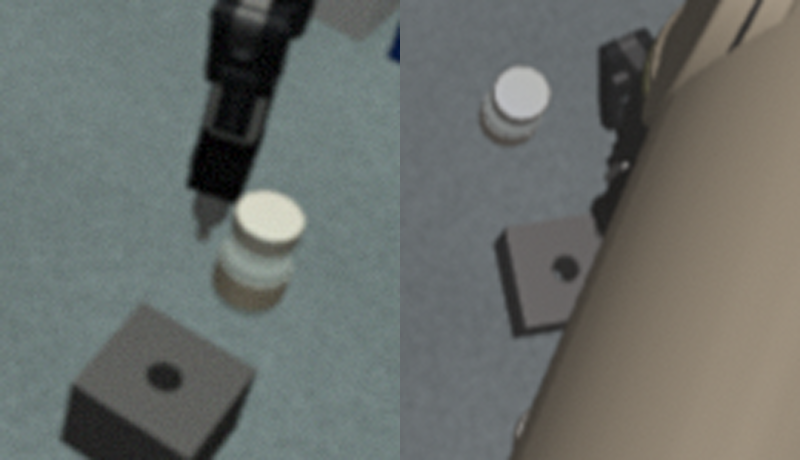

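The probe is held with its tip free of the stand: the tip is at side pixel (432,278), where the calculated tip position projects. Next is the transit.

```bash

python3 -m pendant '{"offset":[[0.03,0,0.2],[0.06,0,0.4],[0.1,0,0.6],[0.12,0,0.8],[0.14,-0.02,0.99],[0.14,-0.02,0.99]],"turn":[[0,0,0],[0,0,0],[0,0,0],[0,0,0],[0,0,0],[0,0,0]]}'
python3 -c "
from h import *
rows([.52,.14,.25],Rn())"
```

```text
clock: 6.62
position: [0.5206, -0.0478, 0.2506]
ee_rot: [0.697, 0.123, -0.123, -0.696]
ft_force: [-0.7, -0.3, -0.8]
grip_width: 0.274
t 6.62 pos [ 0.5206 -0.0478  0.2506] F [-0.7 -0.3 -0.8] w 0.274
offset [0.319 0.001 0.883] turn [-0.205  0.011 -0.393]
```

```bash

python3 -m pendant '{"offset":[[0.06,0,0.2],[0.12,0,0.4],[0.2,0,0.6],[0.28,0,0.8],[0.32,0,0.88],[0.32,0,0.88],[0.32,0,0.88]],"turn":[[-0.04,0,-0.08],[-0.08,0,-0.16],[-0.12,0,-0.23],[-0.16,0,-0.31],[-0.205,0.01,-0.393],[-0.205,0.01,-0.393],[-0.205,0.01,-0.393]]}'
python3 -c "
from h import *
rows(RING+N*(.083+.03),Rn())"
```

```text
clock: 7.5
position: [0.5207, 0.1379, 0.2501]
ee_rot: [0.724, 0.235, -0.002, -0.649]
ft_force: [0.4, -0.8, -0.8]
grip_width: 0.274
t 7.5 pos [0.5207 0.1379 0.2501] F [ 0.4 -0.8 -0.8] w 0.274
offset [0.06  0.299 0.404] turn [ 0.    -0.002 -0.002]
```

```bash

python3 -m pendant '{"offset":[[0.02,0,0.2],[0.04,0.05,0.404],[0.06,0.15,0.404],[0.06,0.25,0.404],[0.06,0.299,0.404],[0.06,0.299,0.404],[0.06,0.299,0.404]],"turn":[[0,0,0],[0,0,0],[0,0,0],[0,0,0],[0,0,0],[0,0,0],[0,0,0]]}'
python3 - <<'E'
from h import *
rows(RING+N*.083,Rn())
o=manip.get_obs();y=Ro.from_quat(o["ee_rot"]).apply([0,1,0]);tip=o["position"]+.083*y
print("tip",tip,"dev",tip-RING-N*((tip-RING)@N),"ang",np.degrees(np.arccos(-y@N)))
im=[]
for n in("side","top"):
    p,d=manip.camera(n);np.savez(n+"3.npz",p=p,d=d)
    u,v=proj(n,RING).astype(int);print(n,"ring",proj(n,RING),"tip",proj(n,tip),"grip",proj(n,o["position"]-.0187*y));im.append(cv2.resize(p[v-55:v+20,u-33:u+32,::-1],(400,460),interpolation=2))
cv2.imwrite("pics/l3.png",np.hstack(im))
E
```

```text
clock: 8.38
position: [0.5272, 0.2148, 0.1856]
ee_rot: [0.724, 0.235, -0.001, -0.649]
ft_force: [0.2, -0.1, -1.1]
grip_width: 0.273
t 8.38 pos [0.5272 0.2148 0.1856] F [ 0.2 -0.1 -1.1] w 0.273
offset [-0.003  0.153  0.002] turn [-0.    -0.003 -0.001]
tip [0.5552078  0.21083706 0.1075414 ] dev [ 0.00059427 -0.00022263  0.00022484] ang nan
side ring [245.49211437 184.16037994] tip [239.64162387 174.49236599] grip [216.64430269 138.75858136]
top ring [196.67089202 258.25225   ] tip [191.99815526 260.68055312] grip [173.66170662 271.21575639]<stdin>:4: RuntimeWarning: invalid value encountered in arccos
```

View pics/l3.png

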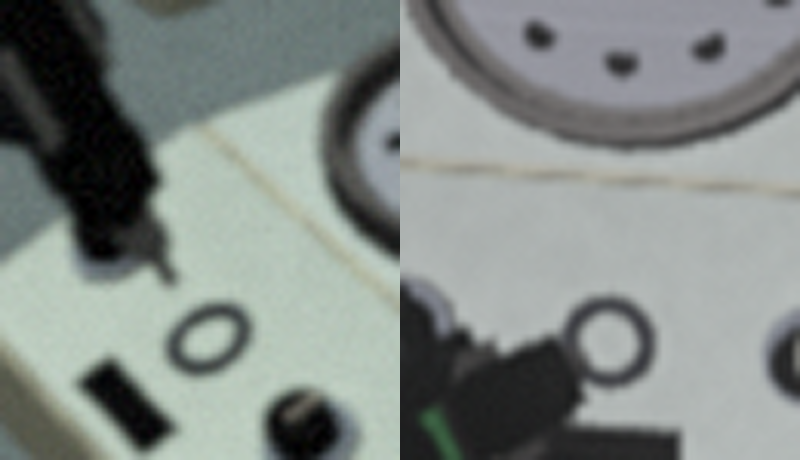

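The side view puts the tip at (239.6,174.6), against a predicted (239.6,174.5). The sideways error at the ring is under 1 mm, so I'll go down slowly.

```bash

python3 -m pendant '{"offset":[[-0.003,0.04,0.002],[-0.003,0.08,0.002],[-0.003,0.11,0.002],[-0.003,0.125,0.002],[-0.003,0.135,0.002],[-0.003,0.145,0.002],[-0.003,0.155,0.002],[-0.003,0.16,0.002],[-0.003,0.165,0.002],[-0.003,0.165,0.002],[-0.003,0.165,0.002]],"turn":[[0,0,0],[0,0,0],[0,0,0],[0,0,0],[0,0,0],[0,0,0],[0,0,0],[0,0,0],[0,0,0],[0,0,0],[0,0,0]]}'
python3 -c "
from h import *
rows(RING+N*.077,Rn());o=manip.get_obs();print('push along N',o['ft_force']@N)"
```

```text
clock: 9.85
position: [0.5376, 0.2138, 0.1545]
ee_rot: [0.724, 0.235, -0.001, -0.649]
ft_force: [-0.7, 0.2, 0.5]
grip_width: 0.273
t 9.85 pos [0.5376 0.2138 0.1545] F [-0.7  0.2  0.5] w 0.273
offset [-0.     0.019 -0.002] turn [-0.001 -0.002 -0.   ]
push along N 0.6705416193934877
```

```bash

python3 -m pendant '{"offset":[[0,0.006,0],[0,0.012,0],[0,0.019,0],[0,0.019,0],[0,0.019,0],[0,0.019,0],[0,0.019,0],[0,0.019,0]],"turn":[[0,0,0],[0,0,0],[0,0,0],[0,0,0],[0,0,0],[0,0,0],[0,0,0],[0,0,0]]}'
python3 - <<'E'
from h import *
rows(RING+N*.077,Rn())
f=[]
im=[]
for n in("side","top"):
    for _ in range(4): p,d=manip.camera(n);f.append(manip.get_obs()['ft_force']@N)
    u,v=proj(n,RING).astype(int);im.append(cv2.resize(p[v-55:v+20,u-33:u+32,::-1],(400,460),interpolation=2))
print("push",np.round(f,1),np.mean(f),np.abs(manip.get_obs()["joint_velocities"]).max())
cv2.imwrite("pics/l4.png",np.hstack(im))
E
```

```text
clock: 10.85
position: [0.5389, 0.2136, 0.1509]
ee_rot: [0.724, 0.235, -0.001, -0.649]
ft_force: [-2.4, 0.1, 3.2]
grip_width: 0.278
t 10.85 pos [0.5389 0.2136 0.1509] F [-2.4  0.1  3.2] w 0.278
offset [-0.001  0.001 -0.002] turn [-0.001 -0.002 -0.   ]
push [1.6 2.8 2.7 2.5 2.2 2.5 2.4 2.2] 2.3640316473086647 0.0015546952039529696
```

View pics/l4.png

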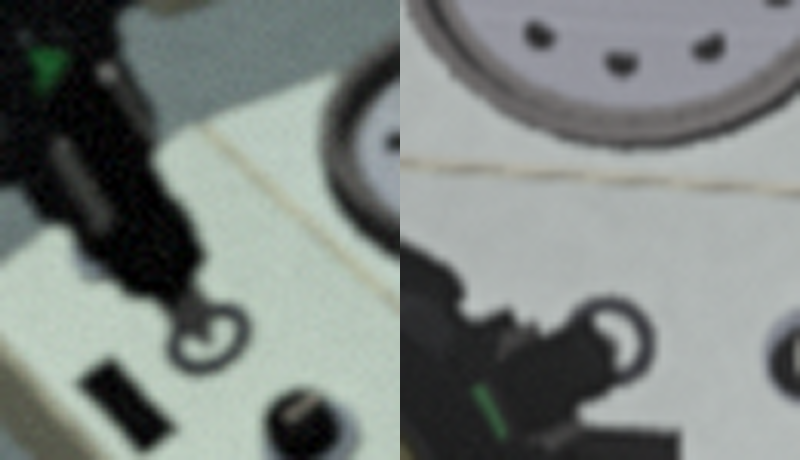

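The side view shows the tip ending at about crop (205,335), inside the ring centred at about (208,338). The push comes to about 3.5 N with the no-contact reading taken off, which fits a tip 5–6 mm in.

```bash
python3 -c "
from workcell import manip
print(manip.hand_in())"
```

```text
the job is handed in; nothing more can be done
None
```

I took the probe out of its stand and handed the job in with its tip pressed inside the ring and the gripper still holding it. The robot clock read about 11 s. The hand-in gave no verdict.

**Position:** just before contact, the tip was within 1 mm of the ring's axis by calculation. The side camera agreed with the predicted tip position to about 0.1 pixel. In the final side picture the tip is inside the ring.

**Squareness:** the tool was within about 0.2° of the measured panel direction. This assumes the probe sits straight in the jaws. The panel's slope measured 19.6° and 19.8° in the two views, against 20° in the text.

**Press:** the position puts the spring tip about 6 mm in. The force readings, with the no-contact reading taken off, give about 3.5 N, or roughly 5 mm. The two differ by about 1 mm, within force noise of a few tenths of a newton and 1–2 mm of calibration error.

**Steadiness:** joint speeds were at most 0.0016 rad/s. The grip was set to 60 N and the opening stayed at about 0.275 (23 mm).

**Less certain:** in the top view the handle hides the tip, so the final contact rests on the side view and the force alone. I saw no contact with the jar, tape or screwdriver, but I did not measure their positions again at the end.

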